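Open the key box: push its spring catch off through the bored hole with the dowel

TASK

The key box's sloping lid is held shut by a spring catch behind it. Take the wooden dowel out of the spoon rest, push it squarely through the bored hole in the lid and press the catch back gently until the lid springs ajar, without forcing the catch hard against its stop; then swing the lid up well past level (50 degrees or more from closed) so that it stays open, and put the dowel back upright in the bore of the spoon rest it came from. Leave the other things in the open box where they are.

Things in the scene. Friction and masses are not known exactly. Their poses are not given: they have to be found in the camera images.
- lid_hole (a point): round bored hole in the key box's sloping lid, dark, in a 46 mm square bright metal plate; point: hole centre on the lid's outer face. 20 mm across, 24 mm deep (lid 12 + doubler 12), so the 14 mm dowel passes only within about 12 degrees of square to the lid. z = the lid's outward normal (30 degrees from vertical when shut, leaning to the robot), x = up the slope to the hinge, y along the hinge
- lid_handle (a point): steel bar handle near the lid's lower front edge; point at the middle of the bar. Bar 11 mm thick, 100 mm long along y, its centre 35 mm off the lid's face; same axes as lid_hole; it lies 82 mm down the slope from the hole
- lid_hinge (a point): axis of the lid's hinge (y direction), at the lid's upper rear edge, on its underside; in the lid's axes the handle bar lies 222 mm from it along -x and 47 mm along +z. The lid is 266 x 246 mm, 12 mm thick, 0.45 kg
- lid (a joint): lid opening angle, rad: 0 shut, 1.45 wide open. When the catch lets go, a spring plunger lifts it to about 0.07 to 0.1; from there a stiff hinge holds it wherever it is left (about 6 N at the handle moves it). Level at 0.52
- catch: hidden steel spring catch under the lid; origin on its pivot, 47 mm down the slope from the hole. Under the hole its tail has a 28 mm brass pad, facing up lid_hole's z, 31 to 59 mm below the lid's outer face: set differently each time, to be felt. It gives 4 N at first touch, lets the lid go after 10 mm at 8 to 9 N, meets a firm stop at 14 mm (10 N) and bends above 30 N
- dowel: round beech dowel with a red band at its top end, 14 mm thick, 170 mm long, about 24 g (hold it near the red end: some 80 mm must stay free below the fingers), standing upright in one of the two bores of the spoon rest; origin at the centre of its lower end, z along it to the red end
- dowel_mid (a point): middle of the dowel, half-way along it (85 mm from either end), z along it to the red end
- spoon_rest: wooden spoon rest, a fixed block 150 x 56 x 52 mm standing on the floor of the open box; origin at the centre of its underside. Two upright bores 20 mm across and 45 mm deep at 40 mm either side of the centre along its x; one holds the dowel, the other the spoon, either way round
- spoon: dark wooden spoon, 150 mm long, standing bowl up in the other bore; bowl 34 mm wide; origin at its lower end; to be left alone
- station: the two stacked plywood boxes, fixed: below, an open box 220 x 560 x 55 mm (9 mm walls and floor); on its right end (negative y) the key box, 220 x 240 mm, 100 mm high at the front and 227 mm at the rear above the table. Origin at the centre of the underside, x to the rear (away from the robot), y to the open end with the things in it
- cactus_pot: white ceramic pot with a green cactus, 72 mm across, 120 mm high, 0.35 kg, in the open box; origin at the centre of its underside; leave alone
- sunglasses_case: black plastic sunglasses case 150 x 56 x 42 mm in the open box, origin at the centre of its underside; leave alone
- carabiner: aluminium carabiner 89 x 49 x 9 mm lying in the open box, origin at its centre on the floor; leave alone
- key_ring: steel key ring with two keys, about 90 mm long, lying flat in the open box, origin at the centre of the ring; leave alone

How it is judged:
By the outcome, as a careful person would: the job done as asked, in the order asked, and still so for the second after the job is handed in, with the robot touching nothing.
It also fails if it takes over 67 s, if anything falls off the work surface, if the arm or the gripper's body presses on something with over 40 N, if the wrist force passes 120 N, or if a joint passes its speed limit or range.

ROBOT

A 6-joint arm with a two-finger parallel gripper is mounted at the origin on the work surface. World frame = base frame: x ahead of the robot, y to its left, z up, the work surface at z = 0. Lengths are in m, angles in degrees, forces in N, time in s.
With the tool pointing down it reaches from about 0.3 to 0.75 m from the base axis. Payload 8.5 kg.
Tool frame: the origin (TCP) lies at the very end of the fingers, on their centre line; the grasp point (between the pads) lies 19 mm behind it (env.tcp_to_grasp is the distance from the TCP to the grasp point, in m); z points along the fingers, y is the line along which they close (so a half turn about z gives the same grasp; the last joint's range is limited). The gripper opens to 85 mm and grips with 20 to 120 N. Pads are 22 mm wide; open, the fingers measure 114 mm over their backs; the gripper's body (76 mm by 85 mm) begins 54 mm behind the grasp point. The pads swing forward as they close: fully open they stand 13 mm farther back than shut.
Start: joints at [52.065, 21.807, 74.336, -0, 83.858, -12.336], TCP at [0.238, 0.496, 0.231] pointing down, gripper open.
Joint ranges: [-178.18, 178.18], [-50.72, 133.34], [12.68, 142.11], [-81.47, 261.47], [9.98, 163.14], [-165.26, 165.26]. Speed limits (degrees/s): [136.94, 136.94, 180, 180, 180, 180].

INTERFACE

Orientations are given as a 3x3 rotation matrix whose columns are the frame's x, y, z axes.
In Python, from rig import status, get_image, env gives the robot as it stands.
- The arm moves only by the shell command python3 -m handwheel 'ROWS' [FORCE]. ROWS is text: rows parted by semicolons, each of 7 numbers parted by spaces: the shift along the world's x, y, z in cm, then the turn, a rotation vector about the world's x, y, z in degrees, then the opening, from 0 (shut) to 1 (fully open). In form: dx dy dz wx wy wz gripper; .... A call has 1 to 8 rows; each row is the pose to reach, as a shift and turn from the pose commanded when the call began; what a row does not reach only later rows make up. A row lasts 1/12 s, in which the tool goes at most 41.7 mm and 7.16 degrees, less where a joint would pass 70% of its speed; a pose out of reach is approached as far as the arm can. A call with a gripper value outside its range is refused whole. The fingers move at their own pace and stop on an object; FORCE is the grip in N (left out, the last holds). Time passes only in rows, so rows that repeat a pose let the fingers close. It gives the time, the measured TCP pose, the force, the opening and the grip force at its end, in the units of the state.
- status.observe(): the state, without advancing time (a new reading comes with each control period).
- get_image(name): name is "side" or "top"; returns a dict with "color" (384x512x3 uint8, red, green, blue), "vertical_fov" (degrees; the focal length in pixels is half the picture's height over the tangent of half this angle, whatever the lens; pixels are square), "cx", "cy" (the principal point, pixels), "k1" (the pictures are not rectified: a ray, as slopes to the right and down, at radius r is drawn at 1 + k1 r^2 times it, then the intrinsics apply), "xyz" and "orientation" of the camera in the world. Camera axes: x right, y down, z forward; pixel columns grow to the right and rows downward; lengths in m; the calibration is good to about 2 mm. A picture is of the moment at which its call begins. There is no depth.
- env.close_job(): hands the job in; it is judged then, once.
The state is a dict: "time_s": time; "q": joint angles; "qvel": joint speeds; "joint_efforts": joint torques, N m; "position": TCP position; "tool_rot": TCP orientation; "ft_force": force on the tool from outside, world axes, zero at the start; "wrist_torque": the same for the moment, N m; "grip_width": finger opening in m; "gripper_force": force on a finger pad.
Only numpy, scipy, OpenCV 4.12 (cv2) and the standard library are available. Lean on these libraries where they do the work, as an engineer would, in place of code of your own. Each camera call takes 0.05 s, during which the arm holds its last target. There are 200 camera calls.

## Working session

There is one attempt and no reset: what is moved stays moved. The work goes in short steps, Python scripts to look and compute and a shell command to move; the robot and the scene stay as the last step left them, time stands still between calls to the robot, and variables do not carry over. Pictures are saved under pics/ and viewed, at most 10 in all, crops included, and the job is handed in when it is done.

```bash
ls; mkdir -p pics; cat > h.py <<'E'
import numpy as np, cv2
from rig import status, get_image, env
def snap(n,f=None):
    im=get_image(n)
    if f: cv2.imwrite('pics/'+f,im['color'][...,::-1])
    return im
def ray(im,u,v):
    H,W=im['color'].shape[:2]; f=H/2/np.tan(np.radians(im['vertical_fov'])/2)
    d=np.array([(u-im['cx'])/f,(v-im['cy'])/f]); s=d.copy()
    for _ in range(30): s=d/(1+im['k1']*(s@s))
    r=np.array(im['orientation'])@np.r_[s,1]; return np.array(im['xyz']),r/np.linalg.norm(r)
def proj(im,p):
    H,W=im['color'].shape[:2]; f=H/2/np.tan(np.radians(im['vertical_fov'])/2)
    c=np.array(im['orientation']).T@(np.array(p)-im['xyz']); s=c[:2]/c[2]; s=s*(1+im['k1']*(s@s))
    return s*f+[im['cx'],im['cy']]
def onz(im,u,v,z):
    o,r=ray(im,u,v); return o+r*(z-o[2])/r[2]
def two(a,ua,b,ub):
    o1,r1=ray(a,*ua);o2,r2=ray(b,*ub)
    t=np.linalg.lstsq(np.c_[r1,-r2],o2-o1,rcond=None)[0]
    p,q=o1+t[0]*r1,o2+t[1]*r2; return (p+q)/2,np.linalg.norm(p-q)
E
python3 - <<'E'
from h import *
for n in('side','top'):
    im=snap(n,n+'0.png'); print(n,im['vertical_fov'],im['cx'],im['cy'],im['k1'],im['xyz'],np.round(im['orientation'],3).tolist())
    a=cv2.resize(im['color'],None,fx=1.5625,fy=1.5625,interpolation=cv2.INTER_CUBIC); cv2.imwrite('pics/%s0b.png'%n,a[...,::-1])
s=status.observe();print(s['time_s'],s['position'],np.round(s['tool_rot'],3).tolist(),s['ft_force'],s['grip_width'])
E
```

```text
pics
side 56.618287357177074 257.0296375695277 197.9373441565399 -0.10776745815626876 [0.3486418  0.44636273 0.70137607] [[-0.859, -0.386, 0.337], [-0.512, 0.661, -0.549], [-0.011, -0.644, -0.765]]
top 47.90722577908368 263.84463325369194 191.9734129982425 -0.12187016479001123 [0.42286672 0.03584037 1.07998472] [[-0.013, -0.981, 0.195], [-1.0, 0.015, 0.01], [-0.013, -0.195, -0.981]]
0.1 [0.23748745 0.49581573 0.23077815] [[-0.902, 0.432, -0.001], [0.432, 0.902, -0.001], [0.0, -0.001, -1.0]] [-0.40100891  0.68201784  0.71524311] 0.08540082530790202
```

View pics/side0b.png

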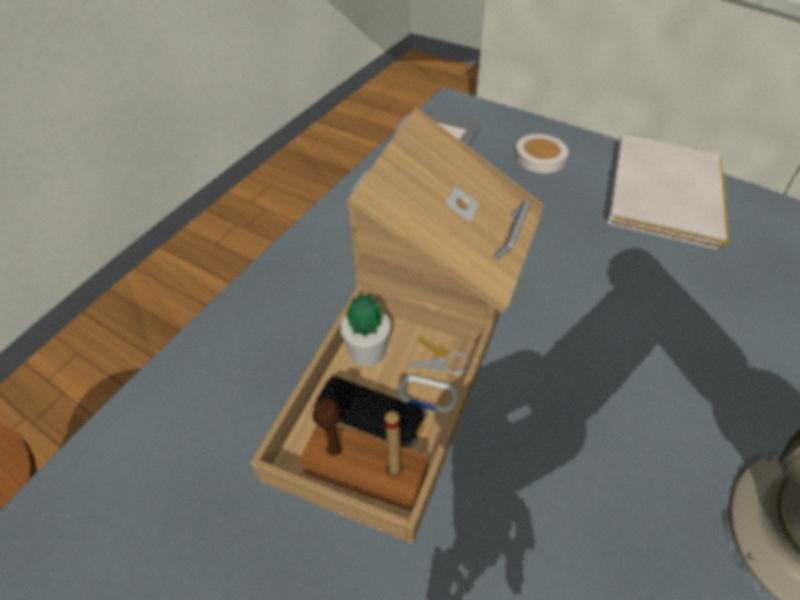

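View pics/top0b.png

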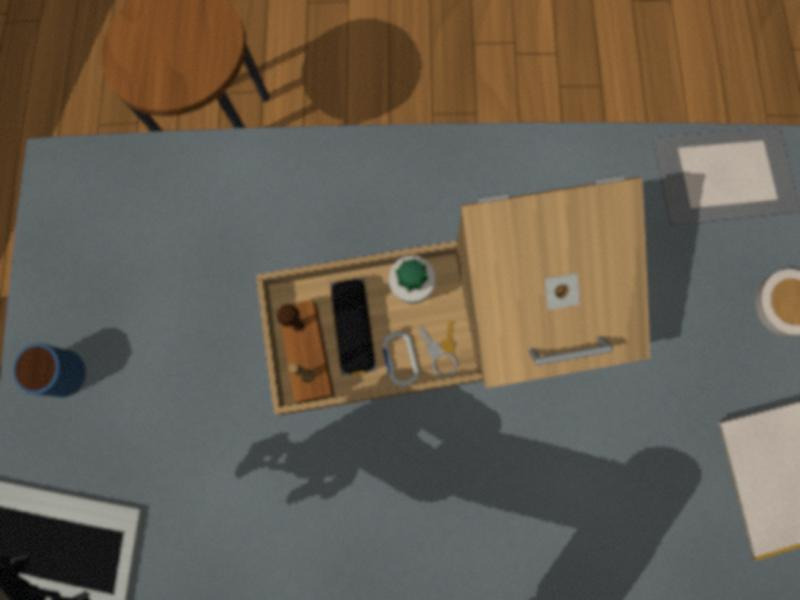

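The side view (scaled by 1.5625) shows the dowel's top at (391,418), where it enters its bore at (394,472), the hole at (462,203) and the handle at (515,228). The top view shows the hole at (561,291), the handle at (572,352) and the dowel's top near (294,370). Next I refine these with masks.

```bash
python3 - <<'E'
from h import *
S=snap('side');T=snap('top');k=1/1.5625
def plate(im,u,v,w=18):
    u,v=int(u*k),int(v*k); c=im['color'][v-w:v+w,u-w:u+w]; h=cv2.cvtColor(c,cv2.COLOR_RGB2HSV)
    m=((h[...,1]<75)&(h[...,2]>110)).astype(np.uint8)
    n,l,st,ce=cv2.connectedComponentsWithStats(m)
    i=min(range(1,n),key=lambda i:np.hypot(*(ce[i]-w))if st[i,4]>25 else 99)
    cs=cv2.findContours((l==i).astype(np.uint8),cv2.RETR_EXTERNAL,cv2.CHAIN_APPROX_NONE)[0][0]
    mo=cv2.moments(cv2.convexHull(cs)); p=np.array([mo['m10']/mo['m00'],mo['m01']/mo['m00']])
    return p+[u-w,v-w],st[i]
ps,pt=plate(S,462,203),plate(T,561,291);print('plate',ps,pt,two(S,ps[0],T,pt[0]))
for nm,a,b in [('handle',(515,228),(572,352)),('hbarA',(526,204),(609,348)),('hbarB',(499,257),(534,357)),('lidFL',(508,307),(486,387)),('lidRL',(352,198),(461,206)),('lidFR',(542,205),(650,357)),('lidRR',(416,112),(641,179)),('restFR',(418,503),(297,402)),('restRR?',(427,462),(331,396)),('boxFL',(413,538),(276,411)),('boxRL',(255,464),(260,275)),('dowtop',(391,416),(293,370))]:
    print(nm,*[np.round(x,4) for x in two(S,np.array(a)*k,T,np.array(b)*k)])
for im,n,c in((S,'s',(391,440)),(T,'t',(300,370))):
    u,v=(np.array(c)*k).astype(int); d=im['color'][v-30:v+30,u-40:u+40]
    cv2.imwrite('pics/c%s.png'%n,cv2.resize(d,None,fx=8,fy=8,interpolation=cv2.INTER_CUBIC)[...,::-1]); print(n,u-40,v-30)
a=cv2.imread('pics/cs.png');b=cv2.imread('pics/ct.png');cv2.imwrite('pics/cst.png',cv2.resize(np.vstack([a,b]),None,fx=.625,fy=.625))
E
```

```text
plate (array([295.46326655, 130.        ]), array([  8,   8,  22,  23, 265], dtype=int32)) (array([359.29292929, 186.003108  ]), array([  7,   7,  23,  23, 402], dtype=int32)) (array([ 0.61386845, -0.16238504,  0.16583972]), np.float64(0.0010528405835476087))
handle [ 0.5304 -0.1778  0.1421] 0.0018
hbarA [ 0.5343 -0.2282  0.1511] 0.001
hbarB [ 0.5287 -0.1263  0.1247] 0.0031
lidFL [ 0.4855 -0.059   0.1064] 0.0033
lidRL [ 0.714  -0.0225  0.2327] 0.0049
lidFR [ 0.5267 -0.3036  0.0992] 0.0003
lidRR [ 0.7552 -0.2694  0.2232] 0.0017
restFR [0.4691 0.2253 0.0367] 0.0066
restRR? [0.4815 0.1731 0.0401] 0.0013
boxFL [0.4557 0.2611 0.0209] 0.0074
boxRL [0.6727 0.2886 0.0368] 0.004
dowtop [0.5095 0.2059 0.1835] 0.0033
s 210 251
t 152 206
```

View pics/cst.png

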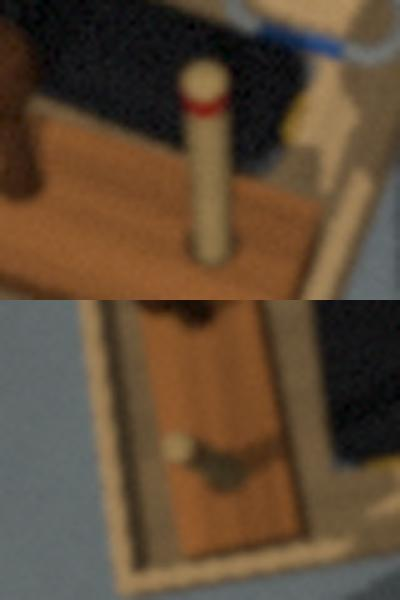

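The crops show the dowel's top disc at side pixel (251,265.4) and top-view pixel (187.6,235.2). The dowel is in the front bore and the spoon in the rear one. The dowel looks upright.

```bash
python3 - <<'E'
from h import *
S=snap('side');T=snap('top');k=1/1.5625
print('dow',onz(S,250.7,265.2,.186),onz(T,187.4,235,.186),two(S,(250.7,265.2),T,(187.4,235)))
print('bore mouth',onz(S,252.2,251+49.5,.061))
c=lambda u,v,z:onz(T,u*k,v*k,z)
B=np.array([c(276,412,.055),c(259,275,.055)]);print('boxL',B, np.degrees(np.arctan2(*(B[1]-B[0])[1::-1])))
print('hole T',onz(T,359.3,186,.1658),'S',onz(S,295.5,130,.1658))
# yaw from rims
for a,b,z in(((276,412),(480,377),.055),((259,275),(457,244),.055),((486,387),(650,357),.11),((461,206),(641,179),.235)):
    d=c(*b,z)-c(*a,z);print('yaw',np.degrees(np.arctan2(d[0],-d[1])),np.linalg.norm(d))
x0=(B[0]+B[1])/2;y=np.radians(9.2);X=np.array([np.cos(y),np.sin(y),0]);Y=np.array([-np.sin(y),np.cos(y),0])
o=x0-.28*Y;h=np.array([.6139,-.1624,.1658]);r=h-o
print('origin',o,'hole in station',r@X,r@Y,'plane z',.1139+np.tan(np.pi/6)*(r@X+.11))
xl=X*np.cos(np.pi/6)+[0,0,.5];zl=-X*.5+[0,0,.866]
hd=h-.082*xl+.035*zl;print('handle',hd,proj(S,hd)/k,proj(T,hd)/k,'zl',zl,'Y',Y)
R=np.array(status.observe()['tool_rot']);print(status.observe()['q'])
E
```

```text
dow [0.51074687 0.20548805 0.186     ] [0.51146047 0.20521438 0.186     ] (array([0.51124757, 0.20524317, 0.18532733]), np.float64(0.0005859256812789976))
bore mouth [0.50767659 0.21093336 0.061     ]
boxL [[0.45659629 0.25468737 0.055     ]
 [0.67015438 0.28679559 0.055     ]] 8.550312734207901
hole T [ 0.6143966 -0.1622707  0.1658   ] S [ 0.61328023 -0.16254756  0.1658    ]
yaw 9.021287621189229 0.31359136680941874
yaw 8.189721110096036 0.31550958235664023
yaw 9.053774563789752 0.24459530431516652
yaw 8.37722751786425 0.2461557981060122
origin [ 0.60814207 -0.00565668  0.055     ] hole in station -0.019376444531196003 -0.15564760536811384 plane z 0.16622153414483495
handle [ 0.52652454 -0.17655174  0.15511   ] [517.72127465 222.6340687 ] [573.48291295 354.32993296] zl [-0.49356813 -0.07994059  0.866     ] Y [-0.15988119  0.98713627  0.        ]
[ 5.20655494e+01  2.18183627e+01  7.43503047e+01  4.47417887e-04
  8.38585519e+01 -1.23357302e+01]
```

```bash
python3 -m handwheel '4 -4 0 0 0 7 1; 7 -7 0 0 0 14 1; 10 -10 0 0 0 21 1; 13 -13 0 0 0 28 1; 16 -16 0 0 0 34.3 1; 19 -19 0 0 0 34.3 1; 22 -22 0 0 0 34.3 1; 25 -26 0 0 0 34.3 1' 30
python3 -m handwheel '2.2 -2.9 0 0 0 0 1; 2.2 -2.9 0 0 0 0 1; 2.2 -2.9 -1 0 0 0 1; 2.2 -2.9 -1 0 0 0 1'
python3 - <<'E'
from h import *
s=status.observe();print(np.round(s['position'],4),np.round(s['tool_rot'],3).tolist(),np.round(s['q'],1))
E
```

```text
time_s: 0.97
position: [0.457, 0.2719, 0.2314]
tool_rot: [[-0.988, -0.152, 0.0], [-0.152, 0.988, 0.0], [-0.0, 0.0, -1.0]]
ft_force: [0.3, 0.9, -0.2]
grip_width: 0.0852
gripper_force: 0.0
time_s: 1.3
position: [0.4773, 0.2438, 0.2199]
tool_rot: [[-0.989, -0.15, -0.003], [-0.15, 0.989, -0.001], [0.003, -0.0, -1.0]]
ft_force: [-0.8, -0.4, 0.5]
grip_width: 0.0853
gripper_force: 0.0
[0.4773 0.2438 0.2199] [[-0.989, -0.15, -0.003], [-0.15, 0.989, -0.001], [0.003, -0.0, -1.0]] [ 14.4  21.   77.6   0.   81.6 -84.2]
```

```bash
python3 -m handwheel '0 0 0 0 0 0 1; 0 0 0 0 0 0 1' | sed -n 1,2p
```

```text
time_s: 1.47
position: [0.4775, 0.2449, 0.2217]
```

```bash
python3 -m handwheel '1.5 -2 0 0 0 0 1; 3.2 -3.8 0 0 0 0 1; 3.2 -3.8 0 0 0 0 1; 3.2 -3.8 -3 0 0 0 1; 3.2 -3.8 -6 0 0 0 1; 3.2 -3.8 -9 0 0 0 1; 3.2 -3.8 -9.5 0 0 0 1; 3.2 -3.8 -9.5 0 0 0 1'
python3 - <<'E'
from h import *
im=snap('side'); c=im['color'][190:360,130:380]; cv2.imwrite('pics/g1.png',cv2.resize(c,None,fx=3,fy=3,interpolation=cv2.INTER_CUBIC)[...,::-1])
E
```

```text
time_s: 2.13
position: [0.5088, 0.2069, 0.1255]
tool_rot: [[-0.988, -0.152, -0.003], [-0.152, 0.988, -0.0], [0.003, 0.0, -1.0]]
ft_force: [0.1, -0.0, 0.8]
grip_width: 0.0856
gripper_force: 0.0
```

View pics/g1.png

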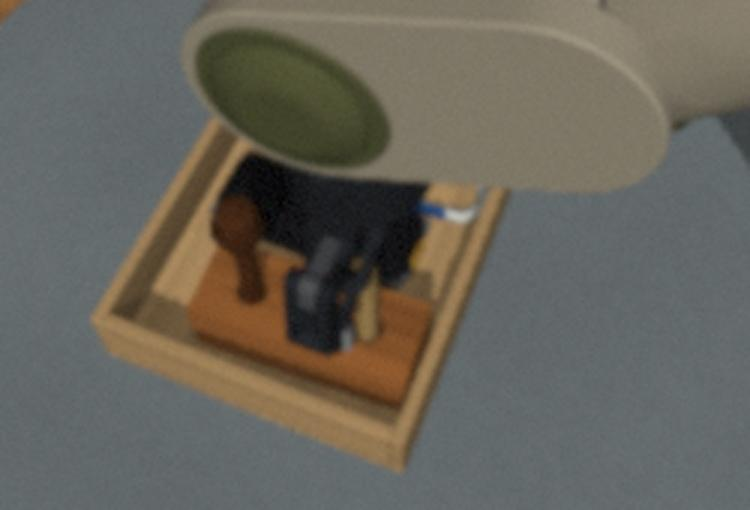

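The open fingers straddle the dowel, which shows at crop (369,310) just beyond the near finger at (320,310). Nothing else is touched, so I close.

```bash
python3 -m handwheel '0 0 0 0 0 0 0; 0 0 0 0 0 0 0; 0 0 0 0 0 0 0; 0 0 0 0 0 0 0; 0 0 0 0 0 0 0; 0 0 0 0 0 0 0; 0 0 0 0 0 0 0; 0 0 0 0 0 0 0' 60
```

```text
time_s: 2.85
position: [0.5099, 0.2065, 0.1267]
tool_rot: [[-0.988, -0.151, 0.001], [-0.151, 0.988, 0.0], [-0.001, 0.0, -1.0]]
ft_force: [0.6, 0.4, 4.7]
grip_width: 0.0124
gripper_force: 58.3
```

```bash
python3 -m handwheel '0 0 3 0 0 0 0; 0 0 6 0 0 0 0; 0 0 9 0 0 0 0; 0 0 12 0 0 0 0; 0 0 15 0 0 0 0; 0 0 17.5 0 0 0 0; 0 0 17.5 0 0 0 0; 0 0 17.5 0 0 0 0'
python3 - <<'E'
from h import *
S=snap('side');T=snap('top')
R=np.array(status.observe()['tool_rot']);p=status.observe()['position'];t=p+.1107*R[:,2]
a,b=[proj(i,t) for i in(S,T)];print(a,b,proj(S,p),proj(T,p))
o=[]
for i,q in((S,a),(T,b)):
    u,v=q.astype(int);u=max(u,50);v=max(v,50);print(u-50,v-50);d=i['color'][v-50:v+50,u-50:u+50];o.append(cv2.resize(d,(400,400),interpolation=cv2.INTER_CUBIC))
cv2.imwrite('pics/g2.png',np.hstack(o)[...,::-1])
E
```

```text
time_s: 3.52
position: [0.5098, 0.2065, 0.302]
tool_rot: [[-0.988, -0.151, 0.002], [-0.151, 0.988, 0.0], [-0.002, -0.0, -1.0]]
ft_force: [0.3, 0.8, 0.2]
grip_width: 0.0128
gripper_force: 58.4
[251.3214413  265.06001658] [186.5781043  236.04334926] [249.2896769  225.28608819] [175.16518156 230.14534595]
201 215
136 186
```

View pics/g2.png

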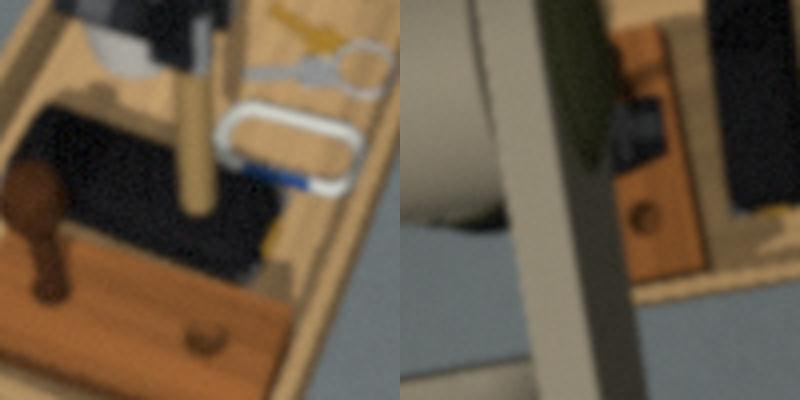

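The dowel hangs straight below the fingers, with its end at side pixel about (251,266) against a predicted (251.3,265.1). The empty bore shows at side (252.2,299.3) and top (197.2,239.8). Now on to the hole.

```bash
python3 -m handwheel '0 -3 0 0 0 0 0; 0 -6 0 0 0 0 0; 0 -9 0 0 0 0 0; 0 -12 0 0 0 0 0; 0 -15 0 0 0 0 0; 0 -18 0 0 0 0 0; 0 -21 0 0 0 0 0; 0 -24 0 0 0 0 0' | sed -n 1,4p
python3 -m handwheel '0.5 -3 0 1 -7 0 0; 1 -6 0 2.1 -14 0 0; 1.5 -9 0 3.2 -21 0 0; 2 -12 0 4.2 -28 0 0; 3 -14 0 4.5 -29.7 0 0; 3 -14 0 4.5 -29.7 0 0; 3 -14 0 4.5 -29.7 0 0; 3 -14 0 4.5 -29.7 0 0'
python3 - <<'E'
from h import *
S=snap('side');print('bore',onz(S,252.2,299.2,.061),onz(snap('top'),197.2,239.8,.061))
s=status.observe();R=np.array(s['tool_rot']);p=s['position'];y=np.radians(8.7)
zl=np.array([-.5*np.cos(y),-.5*np.sin(y),.866]);h=np.array([.6139,-.1624,.1661])
t=p+.1107*R[:,2];e=t-h;print('tip',t,'along',e@zl,'off',e-(e@zl)*zl,'axis err',np.degrees(np.cross(R[:,2],-zl)),s['q'].round(1))
for d in(.03,.01):print(d,'dTCP cm',100*(h+(d+.1107)*zl-p))
E
```

```text
time_s: 4.28
position: [0.509, -0.0349, 0.2998]
tool_rot: [[-0.989, -0.151, -0.003], [-0.151, 0.989, 0.001], [0.003, 0.001, -1.0]]
ft_force: [0.7, -0.8, -0.3]
time_s: 4.95
position: [0.5394, -0.1729, 0.3004]
tool_rot: [[-0.857, -0.151, 0.493], [-0.131, 0.988, 0.076], [-0.499, 0.001, -0.867]]
ft_force: [0.8, 0.7, 0.4]
grip_width: 0.0125
gripper_force: 58.5
bore [0.50905528 0.20866423 0.061     ] [0.51222011 0.20528509 0.061     ]
tip [ 0.59442017 -0.16392336  0.20514473] along 0.043555797328798766 off [0.00204749 0.00177078 0.00132541] axis err [-0.02485175 -0.01796319 -0.01575227] [ -39.9   10.7   84.5   24.3   66.1 -145. ]
0.03 dTCP cm [ 0.46212556 -0.0688742  -1.30803477]
0.01 dTCP cm [ 1.45061944  0.08238662 -3.04003477]
```

```bash
python3 -m handwheel '0.5 -0.1 -1.3 0 0 0 0; 1.35 0.05 -2.9 0 0 0 0; 1.35 0.05 -2.9 0 0 0 0; 1.35 0.05 -2.9 0 0 0 0'
python3 - <<'E'
from h import *
S=snap('side');T=snap('top')
s=status.observe();R=np.array(s['tool_rot']);p=s['position'];y=np.radians(8.7)
zl=np.array([-.5*np.cos(y),-.5*np.sin(y),.866]);h=np.array([.6139,-.1624,.1661])
t=p+.1107*R[:,2];e=t-h;print('tip',t,'along',e@zl,'off',e-(e@zl)*zl)
o=[]
for i in(S,T):
    q=proj(i,t);u,v=q.astype(int);print(q,proj(i,h),u-40,v-40);d=i['color'][v-40:v+40,u-40:u+40];o.append(cv2.resize(d,(400,400),interpolation=cv2.INTER_CUBIC))
cv2.imwrite('pics/g3.png',np.hstack(o)[...,::-1])
E
```

```text
time_s: 5.38
position: [0.5532, -0.1719, 0.272]
tool_rot: [[-0.856, -0.153, 0.494], [-0.132, 0.988, 0.077], [-0.5, 0.0, -0.866]]
ft_force: [-1.3, -0.3, -0.4]
grip_width: 0.0123
gripper_force: 58.5
tip [ 0.6081352  -0.16434868  0.1774489 ] along 0.012824759111105657 off [ 0.0005738  -0.00097874  0.00024266]
[298.17252353 126.36205502] [295.24459389 129.84912172] 258 86
[361.52810814 187.71450122] [359.39994439 186.19431329] 321 147
```

View pics/g3.png

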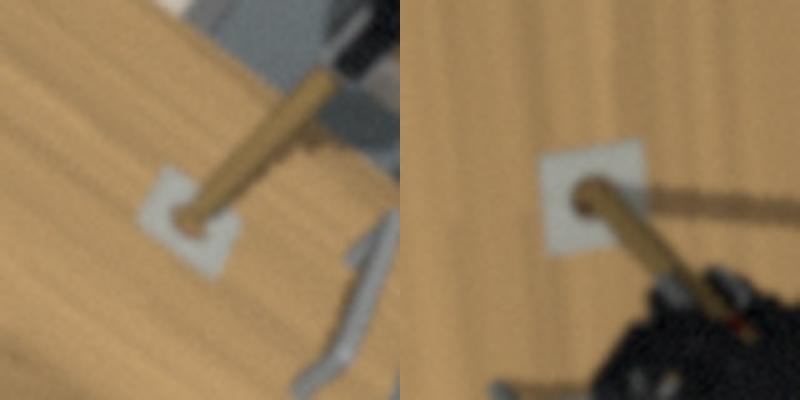

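The dowel tip is right over the plate in both views: side about (297,129) and top about (359.6,185.4), against a plate centre of (295.2,129.8) and (359.4,186.2). I push in gently.

```bash
python3 -m handwheel '0.3 0.1 -0.6 0 0 0 0; 0.55 0.2 -1.1 0 0 0 0; 0.75 0.22 -1.4 0 0 0 0; 0.75 0.22 -1.4 0 0 0 0' | sed -n '2p;4p'
python3 -m handwheel '0.2 0.03 -0.35 0 0 0 0; 0.3 0.05 -0.52 0 0 0 0; 0.3 0.05 -0.52 0 0 0 0' | sed -n '2p;4p'
python3 -m handwheel '0.2 0.03 -0.35 0 0 0 0; 0.3 0.05 -0.52 0 0 0 0; 0.3 0.05 -0.52 0 0 0 0' | sed -n '2p;4,5p'
```

```text
position: [0.5607, -0.1706, 0.2574]
ft_force: [-0.2, 0.3, -0.1]
position: [0.5637, -0.1703, 0.2527]
ft_force: [0.4, 0.3, 0.1]
position: [0.5667, -0.1698, 0.2474]
ft_force: [0.2, -0.0, -0.3]
grip_width: 0.0129
```

```bash
for i in 1; do python3 -m handwheel '0.2 0.03 -0.35 0 0 0 0; 0.3 0.05 -0.52 0 0 0 0; 0.3 0.05 -0.52 0 0 0 0' | sed -n '2p;4,5p'; done
python3 -m handwheel '0.15 0.02 -0.26 0 0 0 0; 0.2 0.03 -0.35 0 0 0 0; 0.2 0.03 -0.35 0 0 0 0' | sed -n '2p;4p'
python3 -m handwheel '0.15 0.02 -0.26 0 0 0 0; 0.2 0.03 -0.35 0 0 0 0; 0.2 0.03 -0.35 0 0 0 0' | sed -n '2p;4p'
python3 -m handwheel '0.15 0.02 -0.26 0 0 0 0; 0.2 0.03 -0.35 0 0 0 0; 0.2 0.03 -0.35 0 0 0 0' | sed -n '2p;4p'
```

```text
position: [0.5697, -0.1692, 0.2422]
ft_force: [0.5, -0.1, 0.1]
grip_width: 0.0123
position: [0.5717, -0.169, 0.2389]
ft_force: [0.1, 0.9, 0.3]
position: [0.5737, -0.1687, 0.2354]
ft_force: [-0.6, -0.1, 0.0]
position: [0.5757, -0.1684, 0.2319]
ft_force: [-0.1, 0.2, -0.5]
```

```bash
python3 -m handwheel '0.15 0.02 -0.26 0 0 0 0; 0.2 0.03 -0.35 0 0 0 0; 0.2 0.03 -0.35 0 0 0 0' | sed -n '2p;4p'
python3 -m handwheel '0.15 0.02 -0.26 0 0 0 0; 0.2 0.03 -0.35 0 0 0 0; 0.2 0.03 -0.35 0 0 0 0' | sed -n '2p;4p'
```

```text
position: [0.5777, -0.1681, 0.2284]
ft_force: [-0.6, 0.5, -0.1]
position: [0.5799, -0.168, 0.2257]
ft_force: [-2.9, 0.4, 3.3]
```

```bash
python3 -m handwheel '0.15 0.02 -0.26 0 0 0 0; 0.2 0.03 -0.35 0 0 0 0; 0.2 0.03 -0.35 0 0 0 0' | sed -n '2p;4p'
```

```text
position: [0.5821, -0.1677, 0.2226]
ft_force: [-3.6, -0.3, 6.9]
```

```bash
python3 -m handwheel '0.05 0.01 -0.09 0 0 0 0; 0.1 0.015 -0.17 0 0 0 0; 0.1 0.015 -0.17 0 0 0 0' | sed -n '2p;4p'
```

```text
position: [0.5832, -0.1675, 0.2212]
ft_force: [-2.2, 1.4, 7.1]
```

```bash
python3 -m handwheel '0.05 0.01 -0.09 0 0 0 0; 0.05 0.01 -0.09 0 0 0 0' | sed -n '2p;4p'
```

```text
position: [0.5837, -0.1675, 0.2204]
ft_force: [-2.4, 0.3, 7.7]
```

```bash
python3 -m handwheel '0.05 0.01 -0.09 0 0 0 0; 0.05 0.01 -0.09 0 0 0 0' | sed -n '2p;4p'
```

```text
position: [0.5842, -0.1674, 0.2195]
ft_force: [-2.6, 0.1, 7.5]
```

```bash
python3 -m handwheel '0.05 0.01 -0.09 0 0 0 0; 0.05 0.01 -0.09 0 0 0 0' | sed -n '2p;4p'
```

```text
position: [0.5848, -0.1673, 0.2186]
ft_force: [-4.0, 0.7, 7.2]
```

```bash
python3 -m handwheel '0.05 0.01 -0.09 0 0 0 0; 0.05 0.01 -0.09 0 0 0 0' | sed -n '2p;4p'; python3 - <<'E'
from h import *
S=snap('side');h=np.array([.6139,-.1624,.1661]);a=S['color'][100:200,270:370]
cv2.imwrite('pics/g4.png',cv2.resize(a,(500,500),interpolation=cv2.INTER_CUBIC)[...,::-1])
E
```

```text
position: [0.5853, -0.1672, 0.2178]
ft_force: [-2.8, -0.0, 8.8]
```

View pics/g4.png

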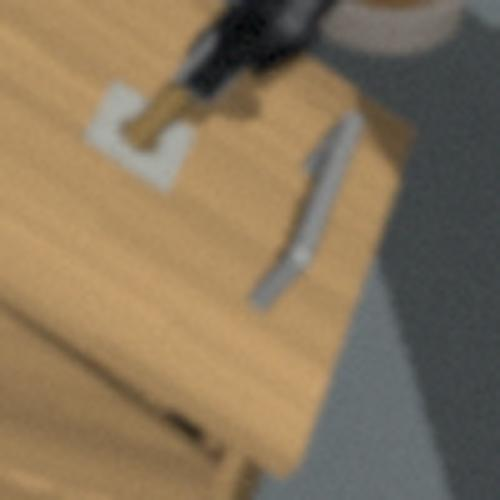

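The picture shows the lid has sprung ajar. The plate centre moved from (295.5,130) to about (298.4,127), and a dark gap shows along the side wall at crop (185,425). I draw the dowel out.

```bash
python3 -m handwheel '-1 -0.15 1.73 0 0 0 0; -2 -0.3 3.46 0 0 0 0; -3 -0.45 5.2 0 0 0 0; -4 -0.6 6.9 0 0 0 0; -5 -0.6 7.5 0 0 0 0; -6 -0.6 7.5 0 0 0 0; -6 -0.6 7.5 0 0 0 0' 110 | sed -n '1,2p;4,6p'
python3 - <<'E'
from h import *
S=snap('side');T=snap('top')
def plate(im,u,v,w=18):
    u,v=int(u),int(v); h=cv2.cvtColor(im['color'][v-w:v+w,u-w:u+w],cv2.COLOR_RGB2HSV)
    m=((h[...,1]<75)&(h[...,2]>110)).astype(np.uint8); n,l,st,ce=cv2.connectedComponentsWithStats(m)
    i=min(range(1,n),key=lambda i:np.hypot(*(ce[i]-w))if st[i,4]>25 else 99)
    mo=cv2.moments(cv2.convexHull(cv2.findContours((l==i).astype(np.uint8),0,cv2.CHAIN_APPROX_NONE)[0][0]))
    return np.array([mo['m10']/mo['m00']+u-w,mo['m01']/mo['m00']+v-w]),st[i,4]
a,b=plate(S,297,128),plate(T,360,187);print(a,b,two(S,a[0],T,b[0]))
y=np.radians(8.7);X=np.array([np.cos(y),np.sin(y),0]);Z=np.array([0,0,1.])
h=np.array([.6139,-.1624,.1661]);xl=lambda A:X*np.cos(np.pi/6-A)+Z*np.sin(np.pi/6-A);zl=lambda A:-X*np.sin(np.pi/6-A)+Z*np.cos(np.pi/6-A)
H=h-.082*xl(0)+.035*zl(0)+.222*xl(0)-.047*zl(0);print('hinge',H)
for A in(0,.07,.085,.1):
    p=H-.140*xl(A)+.012*zl(A);b=H-.222*xl(A)+.047*zl(A);print(A,'hole',p,'bar',b,proj(S,p),proj(T,p))
E
```

```text
time_s: 9.62
position: [0.5232, -0.1727, 0.2907]
ft_force: [-0.1, -0.2, -0.6]
grip_width: 0.0116
gripper_force: 107.2
(array([297.55574913, 126.77003484]), np.int32(274)) (array([360.88258815, 187.05307161]), np.int32(425)) (array([ 0.6094907 , -0.16332788,  0.17650083]), np.float64(0.000630377176896552))
hinge [ 0.73967948 -0.14315304  0.2257077 ]
0 hole [ 0.6139 -0.1624  0.1661] bar [ 0.52640437 -0.17578871  0.15541089] [295.24459389 129.84912172] [359.39994439 186.19431329]
0.07 hole [ 0.61008687 -0.16298349  0.17514576] bar [ 0.52206649 -0.1764525   0.17067375] [297.08666126 127.19456022] [360.62408001 187.05298046]
0.085 hole [ 0.60935178 -0.16309598  0.17711789] bar [ 0.521275   -0.17657362  0.17398201] [297.45267964 126.59975118] [360.88491545 187.19866796]
0.1 hole [ 0.608646   -0.16320397  0.17910095] bar [ 0.52053264 -0.17668721  0.1773019 ] [297.80824577 125.99594659] [361.14510247 187.33055961]
```

```bash
python3 -m handwheel '-2.5 0 0 1 -7 0 0; -5 -0.5 0 2.1 -14 0 0; -7.5 -1 0 3.2 -21 0 0; -10 -1.5 0 4.2 -28 0 0; -12.5 -2 0 5.3 -34.6 0 0; -13.8 -2.5 0 5.3 -34.6 0 0; -13.8 -2.5 0 5.3 -34.6 0 0; -13.8 -2.5 0 5.3 -34.6 0 0' | sed -n '1,4p'
python3 -m handwheel '0 0 0 6.3 1 -3 0; 0 0 0 12.5 1.9 -5.9 0; 0 0 0 18.8 2.9 -8.9 0; 0 0 0 25.1 3.8 -11.8 0; 0 0 0 31.4 4.8 -14.8 0; 0 0 0 37.6 5.8 -17.8 0; 0 0 0 43.9 6.7 -20.7 0; 0 0 0 47 7.2 -22.2 0' | sed -n '1,3p'
python3 -c "
from h import *
print(status.observe()['q'].round(1))"
```

```text
time_s: 10.38
position: [0.4709, -0.1226, 0.4303]
tool_rot: [[-0.472, -0.111, 0.874], [-0.023, 0.993, 0.113], [-0.881, 0.034, -0.472]]
ft_force: [0.4, 0.1, -0.4]
time_s: 11.05
position: [0.4713, -0.1231, 0.4292]
tool_rot: [[-0.411, 0.281, 0.867], [0.771, 0.614, 0.166], [-0.486, 0.737, -0.469]]
[ -57.    -7.9   99.4   60.7   69.8 -114. ]
```

```bash
python3 -m handwheel '-0.5 -2.5 0 0 0 6 0; -1 -5 0 0 0 12 0; -2 -7.5 -2 0 0 18 0; -3 -10 -4 0 0 24 0; -4 -12 -6 0 0 29 0; -5.4 -13.6 -8 0 0 29 0; -5.4 -13.6 -8 0 0 29 0; -5.4 -13.6 -8 0 0 29 0' | sed -n '1,4p'
python3 -c "
from h import *
print(status.observe()['q'].round(1))"
```

```text
time_s: 11.72
position: [0.4171, -0.2598, 0.3487]
tool_rot: [[-0.732, -0.056, 0.679], [0.474, 0.674, 0.566], [-0.49, 0.736, -0.467]]
ft_force: [0.4, 0.3, 1.1]
[ -73.6   15.    88.1   56.6  103.6 -146.7]
```

```bash
python3 -m handwheel '0 0 -2 4.6 3.9 -3.2 0; 0 0 -4 9.2 7.8 -6.4 0; 0 0 -6 13.8 11.6 -9.5 0; 0 0 -8 18.4 15.4 -12.7 0; 0 0 -10 23 19.3 -15.9 0; 0 0 -12.1 23 19.3 -15.9 0; 0 0 -12.1 23 19.3 -15.9 0; 0 0 -12.1 23 19.3 -15.9 0' | sed -n '1,4p'
python3 - <<'E'
from h import *
s=status.observe();print(s['q'].round(1))
R=np.array(s['tool_rot']);p=np.array(s['position']);S=snap('side');T=snap('top');t=p+.1107*R[:,2];print('tip',t)
o=[]
for i in(S,T):
    u,v=proj(i,t).astype(int);print(proj(i,t),u-50,v-50);d=i['color'][v-50:v+50,u-50:u+50];o.append(cv2.resize(d,(400,400),interpolation=cv2.INTER_CUBIC))
cv2.imwrite('pics/g5.png',np.hstack(o)[...,::-1])
E
```

```text
time_s: 12.38
position: [0.4175, -0.2584, 0.2297]
tool_rot: [[-0.64, 0.362, 0.677], [0.768, 0.3, 0.566], [0.002, 0.883, -0.47]]
ft_force: [0.3, -0.0, 0.1]
[ -73.4   23.4   98.5   54.3   92.8 -128.5]
tip [ 0.49247386 -0.19570858  0.1776719 ]
[349.84038838 135.25334501] 299 85
[379.29016048 241.49976012] 329 191
```

View pics/g5.png

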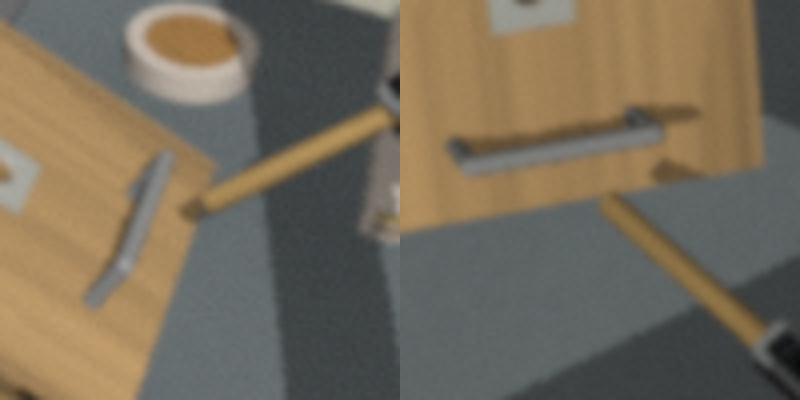

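Side crop: the tip is at (195,208), just in front of the bar. Top crop: the tip is at (610,200), below the bar's middle. The dowel points at the gap under the bar, so I advance it.

```bash
python3 -m handwheel '1 0.8 -0.85 0 0 0 0; 2 1.65 -1.65 0 0 0 0; 2.7 2.2 -2.25 0 0 0 0; 3.2 2.65 -2.6 0 0 0 0; 3.2 2.65 -2.6 0 0 0 0' | sed -n '1,2p;4,5p'
python3 -m handwheel '0 0 0.3 0 0 0 0; 0 0 0.6 0 0 0 0; 0 0 0.9 0 0 0 0; 0 0 0.9 0 0 0 0' 120| sed -n '1,2p;4,5p'
python3 - <<'E'
from h import *
y=np.radians(8.7);X=np.array([np.cos(y),np.sin(y),0]);Z=np.array([0,0,1.]);H=np.array([.7397,-.1432,.2257]);f=np.radians(30)
b0=None
for A in np.radians([4.7,10,15,20,25,30,35,40,45,50,55,60,65]):
    b=H-.222*(X*np.cos(f-A)+Z*np.sin(f-A))+.047*(-X*np.sin(f-A)+Z*np.cos(f-A))
    if b0 is None:b0=b
    print(round(np.degrees(A)),((b-b0)*100).round(2))
E
```

```text
time_s: 12.9
position: [0.4494, -0.2315, 0.203]
ft_force: [-1.3, 0.5, 0.3]
grip_width: 0.0118
time_s: 13.23
position: [0.4485, -0.233, 0.2122]
ft_force: [-1.1, -0.9, -1.7]
grip_width: 0.0108
5 [0. 0. 0.]
10 [-0.38 -0.06  2.06]
15 [-0.57 -0.09  4.03]
20 [-0.59 -0.09  6.01]
25 [-0.44 -0.07  7.99]
30 [-0.12 -0.02  9.94]
35 [ 0.37  0.06 11.86]
40 [ 1.02  0.16 13.72]
45 [ 1.83  0.28 15.52]
50 [ 2.79  0.43 17.25]
55 [ 3.9   0.6  18.88]
60 [ 5.14  0.79 20.41]
65 [ 6.51  1.   21.82]
```

```bash
python3 -m handwheel '-0.1 0 0.6 0 0 0 0; -0.25 0 1.2 0 0 0 0; -0.3 0 1.9 0 0 0 0; -0.4 0 2.5 0 0 0 0; -0.4 0 2.5 0 0 0 0' | sed -n '1,5p'
python3 - <<'E'
from h import *
S=snap('side');T=snap('top')
s=status.observe();R=np.array(s['tool_rot']);p=np.array(s['position']);t=p+.1107*R[:,2];o=[]
for i in(S,T):
    u,v=proj(i,t).astype(int);print(proj(i,t),u-50,v-50);d=i['color'][v-50:v+50,u-50:u+50];o.append(cv2.resize(d,(400,400),interpolation=cv2.INTER_CUBIC))
cv2.imwrite('pics/g6.png',np.hstack(o)[...,::-1])
E
```

```text
time_s: 13.65
position: [0.4442, -0.2331, 0.2375]
tool_rot: [[-0.639, 0.364, 0.677], [0.769, 0.301, 0.564], [0.001, 0.881, -0.473]]
ft_force: [-6.9, -3.4, -4.7]
grip_width: 0.0116
[335.1868892  135.06101933] 285 85
[367.47189405 228.65307893] 317 178
```

View pics/g6.png

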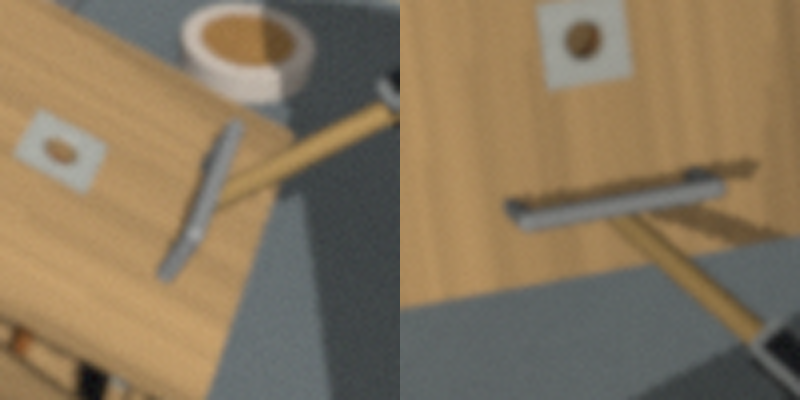

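The dowel's tip is hooked under the bar at side crop (225,200) and the lid is rising with it. From here I track the lid's angle numerically from the plate.

```bash
cat >> h.py <<'E'
def plate(im,q,w=22):
    u,v=map(int,q); h=cv2.cvtColor(im['color'][max(v-w,0):v+w,u-w:u+w],cv2.COLOR_RGB2HSV)
    m=((h[...,1]<75)&(h[...,2]>100)).astype(np.uint8); n,l,st,ce=cv2.connectedComponentsWithStats(m)
    c=[i for i in range(1,n) if st[i,4]>40]
    if not c: return None
    i=min(c,key=lambda i:np.hypot(*(ce[i]-w)))
    mo=cv2.moments(cv2.convexHull(cv2.findContours((l==i).astype(np.uint8),0,cv2.CHAIN_APPROX_NONE)[0][0]))
    return np.array([mo['m10']/mo['m00']+u-w,mo['m01']/mo['m00']+max(v-w,0)])
yw=np.radians(8.7);X=np.array([np.cos(yw),np.sin(yw),0]);Z=np.array([0,0,1.]);Hn=np.array([.7397,-.1432,.2257])
def pt(A,a,c):
    f=np.radians(30-A); return Hn-a*(X*np.cos(f)+Z*np.sin(f))+c*(-X*np.sin(f)+Z*np.cos(f))
def lid(guess):
    S=snap('side');T=snap('top');p=pt(guess,.14,.012);a,b=plate(S,proj(S,p)),plate(T,proj(T,p))
    if a is None or b is None: print('plate lost',a,b); return None
    q,e=two(S,a,T,b);r=q-Hn;r0=pt(0,.14,.012)-Hn
    A=np.degrees(np.arctan2(r[2],-r@X)-np.arctan2(r0[2],-r0@X)); print('lid',A.round(1),'err',e.round(4),'rad',np.hypot(r[2],r@X).round(4))
    bar=pt(A,.222,.047);s=status.observe();R=np.array(s['tool_rot']);d=R[:,2];p=np.array(s['position'])
    n=np.cross(d,[-np.sin(yw),np.cos(yw),0]);n/=np.linalg.norm(n);v=bar-p
    print('bar',bar.round(4),'gap bar-dowel axis',(v@n).round(4)); 
    M=np.c_[d,-np.array([-np.sin(yw),np.cos(yw),0]),n];k=np.linalg.solve(M,v);print('dist TCP->crossing',k[0].round(4),'y off bar',k[1].round(4))
    f=np.radians(30-A);zl=-X*np.sin(f)+Z*np.cos(f);t=p+.1125*d;print('tip above lid',((t-Hn)@zl-.012).round(4))
    return A
E
python3 -c "
from h import *
lid(12)"
```

```text
lid 10.8 err 0.0007 rad 0.1403
bar [ 0.5172 -0.1773  0.1972] gap bar-dowel axis 0.0088
dist TCP->crossing 0.1004 y off bar 0.0018
tip above lid 0.0211
```

```bash
python3 -m handwheel '0.1 0.1 0.8 0 0 0 0; 0.2 0.2 1.6 0 0 0 0; 0.3 0.2 2.4 0 0 0 0; 0.4 0.3 3.2 0 0 0 0; 0.4 0.3 4 0 0 0 0; 0.4 0.3 4.8 0 0 0 0; 0.4 0.3 5.6 0 0 0 0; 0.4 0.3 5.6 0 0 0 0' | sed -n '1,5p'
python3 -c "
from h import *
lid(23)"
```

```text
time_s: 14.52
position: [0.4489, -0.2295, 0.2944]
tool_rot: [[-0.64, 0.361, 0.678], [0.768, 0.301, 0.565], [0.0, 0.883, -0.47]]
ft_force: [-4.1, -1.2, -1.7]
grip_width: 0.0109
lid 26.4 err 0.0007 rad 0.14
bar [ 0.5178 -0.1772  0.2588] gap bar-dowel axis 0.0105
dist TCP->crossing 0.093 y off bar 0.0011
tip above lid 0.0164
```

```bash
python3 -m handwheel '0 0 0.8 0 0 0 0; 0.2 0 1.6 0 0 0 0; 0.4 0.1 2.4 0 0 0 0; 0.6 0.1 3.2 0 0 0 0; 0.8 0.1 4 0 0 0 0; 1.1 0.2 4.6 0 0 0 0; 1.4 0.2 5.3 0 0 0 0; 1.4 0.2 5.3 0 0 0 0' | sed -n '1,2p;4,5p'
python3 -c "
from h import *
lid(39)"
```

```text
time_s: 15.28
position: [0.4633, -0.2273, 0.3473]
ft_force: [-2.1, -1.7, -1.5]
grip_width: 0.0113
lid 40.5 err 0.0007 rad 0.1401
bar [ 0.5324 -0.1749  0.3125] gap bar-dowel axis 0.0113
dist TCP->crossing 0.0931 y off bar 0.0011
tip above lid 0.0182
```

```bash
python3 -m handwheel '0.3 0.05 0.8 0 0 0 0; 0.7 0.1 1.5 0 0 0 0; 1.1 0.15 2.3 0 0 0 0; 1.6 0.25 3.1 0 0 0 0; 2.1 0.3 3.9 0 0 0 0; 2.5 0.4 4.6 0 0 0 0; 2.9 0.45 5.2 0 0 0 0; 2.9 0.45 5.2 0 0 0 0' | sed -n '1,2p;4,5p'
python3 -c "
from h import *
lid(54)"
```

```text
time_s: 16.05
position: [0.4925, -0.2227, 0.3991]
ft_force: [-1.3, -0.8, -1.0]
grip_width: 0.0111
lid 55.8 err 0.0008 rad 0.1403
bar [ 0.5624 -0.1703  0.3647] gap bar-dowel axis 0.0119
dist TCP->crossing 0.0939 y off bar 0.0017
tip above lid 0.0215
```

```bash
python3 -m handwheel '0.4 0.05 0.5 0 0 0 0; 0.9 0.15 1 0 0 0 0; 1.4 0.2 1.6 0 0 0 0; 2 0.3 2.2 0 0 0 0; 2.5 0.4 2.7 0 0 0 0; 2.5 0.4 2.7 0 0 0 0' | sed -n '1,2p;4,5p'
python3 -m handwheel '-0.3 -0.2 -0.3 0 0 0 0; -1.5 -1.1 0.1 0 0 0 0; -3.5 -2.8 1.5 0 0 0 0; -5.5 -4.5 3 0 0 0 0; -7 -5.6 4 0 0 0 0; -7 -5.6 4 0 0 0 0; -7 -5.6 4 0 0 0 0'
python3 -c "
from h import *
lid(64);print(status.observe()['q'].round(1))"
```

```text
time_s: 16.65
position: [0.5177, -0.2187, 0.426]
ft_force: [-0.7, -0.2, -2.0]
grip_width: 0.0114
time_s: 17.23
position: [0.4467, -0.2756, 0.465]
tool_rot: [[-0.638, 0.362, 0.68], [0.77, 0.299, 0.564], [0.001, 0.883, -0.469]]
ft_force: [0.6, -0.0, -0.4]
grip_width: 0.0111
gripper_force: 117.5
lid 65.2 err 0.0009 rad 0.1403
bar [ 0.5871 -0.1665  0.3921] gap bar-dowel axis 0.02
dist TCP->crossing 0.1906 y off bar 0.0016
tip above lid 0.0109
[-70.6  13.7  70.4  62.3 110.8 -94.3]
```

```bash
python3 - <<'E'
from h import *
from scipy.spatial.transform import Rotation as Q
s=status.observe();R=np.array(s['tool_rot']);R0=np.array([[-.9885,-.1513,0],[-.1513,.9885,0],[0,0,-1.]])
for n,G in(('down',R0),):
    w=(Q.from_matrix(G)*Q.from_matrix(R).inv()).as_rotvec(degrees=True);print(n,w.round(1),np.linalg.norm(w)); u=w/np.linalg.norm(w)
    for k in(7,14,21,28,35,42,49,56):print((u*k).round(1),Q.from_rotvec(u*k,degrees=True).apply(R[:,2]).round(2))
E
```

```text
down [-60.5  22.8  52.9] 83.53501829208687
[-5.1  1.9  4.4] [ 0.62  0.57 -0.54]
[-10.1   3.8   8.9] [ 0.55  0.57 -0.61]
[-15.2   5.7  13.3] [ 0.49  0.55 -0.68]
[-20.3   7.6  17.7] [ 0.42  0.52 -0.74]
[-25.3   9.5  22.2] [ 0.36  0.48 -0.8 ]
[-30.4  11.4  26.6] [ 0.3   0.44 -0.85]
[-35.5  13.3  31.1] [ 0.24  0.38 -0.89]
[-40.5  15.3  35.5] [ 0.18  0.32 -0.93]
```

```bash
python3 -m handwheel '-1 0 0 -5.1 1.9 4.4 0; -2 1 0 -10.1 3.8 8.9 0; -3 2 0 -15.2 5.7 13.3 0; -4 4 0 -20.3 7.6 17.7 0; -4 6 0 -25.3 9.5 22.2 0; -4 8.5 0 -30.4 11.4 26.6 0; -4 11 0 -35.5 13.3 31.1 0; -4 14 0 -40.5 15.3 35.5 0' 60 | sed -n '1,4p'
python3 - <<'E'
from h import *
from scipy.spatial.transform import Rotation as Q
s=status.observe();R=np.array(s['tool_rot']);R0=np.array([[-.9885,-.1513,0],[-.1513,.9885,0],[0,0,-1.]])
w=(Q.from_matrix(R0)*Q.from_matrix(R).inv()).as_rotvec(degrees=True);print(w.round(1),np.linalg.norm(w),s['q'].round(1),s['grip_width'],s['gripper_force'])
E
```

```text
time_s: 18.0
position: [0.4071, -0.1338, 0.4643]
tool_rot: [[-0.977, 0.121, 0.175], [0.172, 0.934, 0.312], [-0.126, 0.335, -0.934]]
ft_force: [1.1, -0.4, -1.0]
[-19.7   7.4  17.2] 27.181505899478584 [ -46.8    4.3   63.2   22.5  117.2 -118.5] 0.011053410853714982 117.4335265159607
```

```bash
python3 -m handwheel '0 2 0 -4.9 1.9 4.3 0; 0 5 0 -9.9 3.7 8.6 0; 0 8 -1 -14.8 5.6 12.9 0; 0.5 11 -2 -19.7 7.4 17.2 0; 1 14 -4 -19.7 7.4 17.2 0; 2 17 -6 -19.7 7.4 17.2 0; 3 20 -8 -19.7 7.4 17.2 0; 4 22 -10 -19.7 7.4 17.2 0' | sed -n '1,4p'
python3 -m handwheel '1 3 -1 0 0 0 0; 3 6 -2 0 0 0 0; 5 9 -3 0 0 0 0; 6.3 12 -4 0 0 0 0; 6.3 12 -5.4 0 0 0 0; 6.3 12 -5.4 0 0 0 0' | sed -n '1,6p'
```

```text
time_s: 18.67
position: [0.4463, 0.0888, 0.3635]
tool_rot: [[-0.988, -0.151, 0.002], [-0.151, 0.988, 0.004], [-0.002, 0.004, -1.0]]
ft_force: [0.0, -0.9, 0.4]
time_s: 19.17
position: [0.5087, 0.2073, 0.3071]
tool_rot: [[-0.988, -0.151, -0.005], [-0.151, 0.988, 0.003], [0.004, 0.003, -1.0]]
ft_force: [-0.6, 0.5, -0.0]
grip_width: 0.0113
gripper_force: 117.5
```

```bash
python3 -m handwheel '0.1 -0.1 -0.5 0 0 0 0; 0.1 -0.1 -0.5 0 0 0 0; 0.1 -0.1 -0.5 0 0 0 0' | sed -n '2,4p'
python3 - <<'E'
from h import *
S=snap('side'); d=S['color'][215:315,201:301]
g=cv2.cvtColor(cv2.imread('pics/g2.png'),cv2.COLOR_BGR2RGB)[:,:400]
cv2.imwrite('pics/g7.png',np.hstack([g,cv2.resize(d,(400,400),interpolation=cv2.INTER_CUBIC)])[...,::-1])
E
```

```text
position: [0.5107, 0.2036, 0.3065]
tool_rot: [[-0.989, -0.146, 0.003], [-0.146, 0.989, 0.003], [-0.003, 0.003, -1.0]]
ft_force: [0.6, 0.8, 0.1]
```

View pics/g7.png

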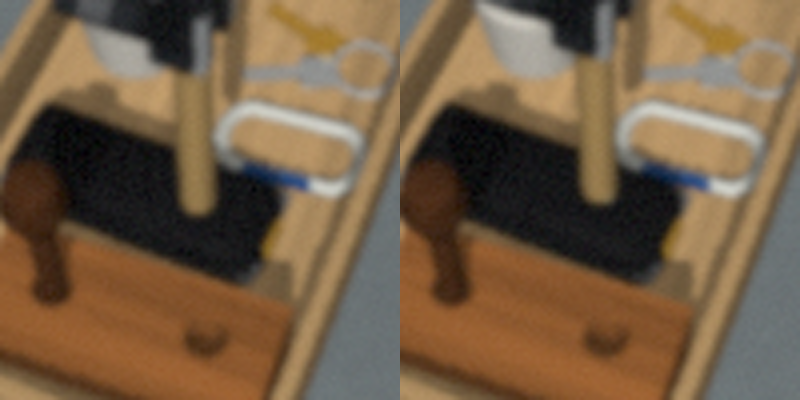

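The end of the dowel now shows at crop (199,205), against (198,215) at the lift. The tool is about 4.5 mm higher and 3 mm off in y. I settle it onto the recorded pose and compare numerically by colour mask.

```bash
python3 -m handwheel '0 0 0 0 0 0 0; 0 0 0 0 0 0 0' | sed -n '2,3p'
python3 - <<'E'
from h import *
g=cv2.cvtColor(cv2.resize(cv2.imread('pics/g2.png')[:,:400],(100,100),interpolation=cv2.INTER_AREA),cv2.COLOR_BGR2RGB)
S=snap('side');d=S['color'][215:315,201:301]
for n,i in(('old',g),('new',d)):
    h=cv2.cvtColor(i,cv2.COLOR_RGB2HSV)[10:58,38:58]; m=(h[...,2]>70)&(h[...,1]>70)
    for r in(12,20,28,34): x=np.where(m[r])[0]; print(n,r+10,(x.min()+38,x.max()+38) if len(x) else None,end=' ')
    c=m[:,9:13].sum(1)>=2; r=np.where(c)[0]; print('bottom row',r.max()+10)
p=status.observe()['position'];print(p)
for q in([.5098,.2065,.302-.1107],[p[0],p[1],p[2]-.1107]):print(proj(S,q)-[201,215])
E
```

```text
position: [0.5109, 0.2037, 0.3065]
tool_rot: [[-0.989, -0.146, 0.003], [-0.146, 0.989, 0.003], [-0.003, 0.003, -1.0]]
old 22 (np.int64(38), np.int64(57)) old 30 (np.int64(38), np.int64(53)) old 38 (np.int64(44), np.int64(53)) old 44 (np.int64(45), np.int64(53)) bottom row 53
new 22 (np.int64(38), np.int64(57)) new 30 (np.int64(38), np.int64(53)) new 38 (np.int64(45), np.int64(53)) new 44 (np.int64(45), np.int64(53)) bottom row 50
[0.51088118 0.20377106 0.30632256]
[49.79238355 49.31687221]
[50.03694747 46.41353565]
```

The predicted shift of 2.9 rows matches the observed 3, so the dowel is still square in the grip. I lower it into the bore.

```bash
python3 -m handwheel '-0.1 0.27 -2 0 0 0.3 0; -0.1 0.27 -4.5 0 0 0.3 0; -0.1 0.27 -7 0 0 0.3 0; -0.1 0.27 -9.5 0 0 0.3 0; -0.1 0.27 -11.5 0 0 0.3 0; -0.1 0.27 -11.5 0 0 0.3 0; -0.1 0.27 -11.5 0 0 0.3 0' | sed -n '2,4p'
```

```text
position: [0.5099, 0.2066, 0.191]
tool_rot: [[-0.988, -0.152, 0.001], [-0.152, 0.988, 0.003], [-0.001, 0.003, -1.0]]
ft_force: [0.0, -0.6, 0.2]
```

```bash
python3 -m handwheel '0 0 -0.6 0 0 0 0; 0 0 -1.2 0 0 0 0; 0 0 -1.8 0 0 0 0; 0 0 -1.8 0 0 0 0' | sed -n '2p;4p'
```

```text
position: [0.5095, 0.2067, 0.172]
ft_force: [0.5, -0.2, -0.3]
```

```bash
python3 -m handwheel '0 0 -0.4 0 0 0 0; 0 0 -0.8 0 0 0 0; 0 0 -0.8 0 0 0 0' | sed -n '2p;4p'; python3 -m handwheel '0 0 -0.4 0 0 0 0; 0 0 -0.8 0 0 0 0; 0 0 -0.8 0 0 0 0' | sed -n '2p;4p'
```

```text
position: [0.5096, 0.2067, 0.1641]
ft_force: [-0.4, 0.3, -0.1]
position: [0.5095, 0.2067, 0.156]
ft_force: [-0.2, -0.6, -0.8]
```

```bash
python3 -m handwheel '0 0 -0.6 0 0 0 0; 0 0 -1.2 0 0 0 0; 0 0 -1.8 0 0 0 0; 0 0 -2.2 0 0 0 0; 0 0 -2.2 0 0 0 0' | sed -n '2p;4p'; python3 -m handwheel '0 0 -0.3 0 0 0 0; 0 0 -0.55 0 0 0 0; 0 0 -0.55 0 0 0 0' 20| sed -n '2p;4p'
```

```text
position: [0.5094, 0.2066, 0.1337]
ft_force: [0.0, 0.5, -0.0]
position: [0.5097, 0.2067, 0.1289]
ft_force: [-0.4, 0.4, 0.1]
```

```bash
python3 -m handwheel '0 0 -0.15 0 0 0 0; 0 0 -0.15 0 0 0 0; 0 0 -0.15 0 0 0 0.3; 0 0 -0.15 0 0 0 0.5; 0 0 -0.15 0 0 0 0.7; 0 0 -0.15 0 0 0 0.9; 0 0 -0.15 0 0 0 0.9; 0 0 -0.15 0 0 0 0.9' | sed -n '2p;4,6p'
python3 -m handwheel '0 0 2 0 0 0 0.9; 0 0 4 0 0 0 0.9; 0 0 6 0 0 0 0.9; 0 0 8.5 0 0 0 0.9; 0 0 11 0 0 0 0.9; -2 2 13 0 0 0 0.9; -5 5 15 0 0 0 0.9; -7 8 16 0 0 0 0.9' | sed -n '1,2p;4,6p'
python3 -m handwheel '-3 4 0 0 0 0 0.9; -7 7 0 0 0 0 0.9; -11 10 0 0 0 0 0.9; -15 13 0 0 0 0 0.9; -15 17 0 0 0 0 0.9; -15 20 0 0 0 0 0.9; -15 20 0 0 0 0 0.9; -15 20 0 0 0 0 0.9' | sed -n '1,2p'
python3 - <<'E'
from h import *
A=lid(65)
S=snap('side');T=snap('top')
for im,n,c in((S,'s',(250.7,265.2)),(T,'t',(187.4,235))):
    u,v=map(int,c);d=im['color'][v-12:v+50,u-14:u+16];h=cv2.cvtColor(d,cv2.COLOR_RGB2HSV)
    m=((h[...,2]>105)&(h[...,1]<150)&(h[...,1]>45)).astype(np.uint8);k,l,st,ce=cv2.connectedComponentsWithStats(m)
    for i in range(1,k):
        if st[i,4]>15:print(n,st[i]+[u-14,v-12,0,0,0],ce[i]+[u-14,v-12])
E
```

```text
position: [0.5099, 0.2068, 0.1279]
ft_force: [-0.2, 0.3, -0.6]
grip_width: 0.0767
gripper_force: 0.0
time_s: 23.1
position: [0.4397, 0.2861, 0.2895]
ft_force: [0.2, 0.9, -0.4]
grip_width: 0.0769
gripper_force: 0.0
time_s: 23.77
position: [0.2892, 0.4881, 0.2868]
lid 65.2 err 0.0008 rad 0.1405
bar [ 0.5873 -0.1665  0.3922] gap bar-dowel axis 0.195
dist TCP->crossing -0.1046 y off bar 0.6893
tip above lid -0.2548
s [246 264   9   7  49] [250.12244898 267.08163265]
s [245 275  11  29 199] [250.90954774 288.98994975]
t [173 223  27  43 407] [182.10565111 248.45454545]
```

```bash
python3 - <<'E'
from h import *
for n in('side','top'):
    a=cv2.imread(f'pics/{n}0.png')[...,::-1];im=snap(n);b=im['color']
    d=cv2.GaussianBlur(cv2.absdiff(a,b),(5,5),0).max(2)
    r=(slice(170,350),slice(155,330)) if n=='side' else (slice(145,270),slice(160,300))
    m=(d[r]>35).astype(np.uint8);k,l,st,ce=cv2.connectedComponentsWithStats(m)
    print(n,[(st[i]+[r[1].start,r[0].start,0,0,0]).tolist() for i in range(1,k) if st[i,4]>12])
    if n=='side':
        for c in(a,b):
            h=cv2.cvtColor(np.ascontiguousarray(c[253:315,236:266]),cv2.COLOR_RGB2HSV);m=((h[...,2]>105)&(h[...,1]<150)&(h[...,1]>45)).astype(np.uint8);k,l,st,ce=cv2.connectedComponentsWithStats(m)
            print([(st[i].tolist(),ce[i].round(1).tolist()) for i in range(1,k) if st[i,4]>15])
E
```

```text
side [[285, 170, 8, 4, 24], [302, 170, 28, 29, 469], [311, 204, 19, 27, 292], [264, 207, 51, 50, 1414], [271, 263, 10, 22, 126], [291, 274, 39, 76, 2141], [272, 287, 12, 24, 101], [272, 298, 16, 52, 436]]
[([11, 11, 8, 7, 46], [14.4, 14.1]), ([9, 21, 11, 30, 198], [15.0, 35.4])]
[([10, 11, 9, 7, 49], [14.0, 14.1]), ([11, 22, 9, 30, 198], [15.0, 36.2])]
top [[297, 145, 3, 17, 29], [267, 206, 33, 33, 874], [254, 222, 12, 15, 98], [232, 235, 16, 12, 86], [266, 241, 34, 8, 88], [199, 255, 21, 6, 64], [206, 264, 7, 4, 14]]
```

```bash
python3 -c "
from h import *
print(env.close_job())"
```

```text
the job is handed in; nothing more can be done
None
```

The job is handed in: I pressed the catch back gently (under 10 N) until the lid sprang ajar, swung the lid to about 65° where it stayed, and put the dowel back upright in its bore, all in about 24 s and with the gripper kept clear of the other things in the box.

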